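# Load test of a return spring from the analyser

### The job

Set the return spring cartridge from the blue pad upright into the round seat of the spring tester, press its cap straight down with 12 N and hold that for half a second (never more than 16 N), so that its flange drags the black pointer down to the loaded length. Then lift the spring out: if the pointer was left higher than the red reference mark, stand the spring in the green tray, and if lower, in the red tray. Move the pointer only with the spring's flange, leave the red mark and everything else alone.

Things in the scene. Friction and masses are not known exactly. Their poses are not given: they have to be found in the camera images.
- spring: Spring cartridge to test, on the blue pad at the start: dark steel foot 32 mm across, 9 mm high, chamfered; coil spring on a thin post; on top a sprung cap: brass flange 54 mm across (70 to 75 mm above the underside) with a teal round knob 24 mm across (75 to 107 mm), by which it can be lifted. 130 g (1.3 N). Origin: centre of the underside; z up its axis.
- spring_knob (a point): Centre of the knob's top face (moves with the cap). The cap slides down up to 36 mm: it starts at 2 N, then sinks softly (0.25 N per mm) until it meets an inner spring inside the post, then stiffer (1.15 N per mm in all). The inner spring's length differs from start to start and cannot be seen: it is met after 1 to 20 mm, so at 12 N the cap has sunk 10 to 25 mm.
- spring_flange (a point): on the spring's axis at the level of the flange's underside (on the cap, goes down with it)
- pad: fixed blue pad 100 x 100 x 3 mm on which the spring starts; origin under its centre
- tester: Spring tester, fixed: white bed plate 120 mm (its x) by 150 mm (its y, from -55 to +95 mm), 20 mm thick, teal strip along its +x edge. Origin: on its underside, below the seat's axis; z up. At its +y side, 62 mm from the seat's axis, a column, top 102 mm above the bench, with a white scale plate that looks to the tester's +x, the black pointer and the red mark.
- seat (a point): centre of the round seat, on top of the bed plate (20 mm above the bench): a steel ring 37 mm inside, 49 mm outside, 6 mm high. The spring's foot goes in it with 2.5 mm play all round and stands on the bed plate.
- pointer: Black drag pointer: a level bar 4 mm high along the tester's y; slides down with 0.5 N friction and stays where left. Origin: on the seat's axis at the bar's mid height; compare its height with mark's. Its tip, 21.5 mm from the axis, lies under the flange's edge. Starts 86 mm above the bench, 2 mm below the free flange; pushed by it, its origin is 2 mm below the flange's underside.
- mark: Red reference mark on the scale, a 3 mm high bar beside the pointer's far end; its setting differs from start to start (11 to 19 mm below the pointer's start). Origin: on the seat's axis, at mid height of the bar.
- tray_green: fixed open green tray for good springs, 110 x 110 mm outside, 25 mm high, walls and floor about 4 to 5 mm; origin under its centre. The two trays may change places.
- tray_red: fixed open red tray for weak springs, like the green one
- reagent_a: bystander: white reagent bottle with blue cap, 52 mm across, 100 mm tall; origin under its centre
- reagent_b: bystander: squat jar with red cap, 52 mm across, 100 mm tall; origin under its centre
- screwdriver: bystander: screwdriver lying on the bench; origin near its middle
- spare_a: bystander: small loose spare coil spring, 20 mm across, 30 mm tall; not part of this test
- spare_b: bystander: second small spare coil spring, like spare_a
Not all that is in view belongs to the job. Leave any orange or purple look-alike of the spring alone.

How it is judged:
On the way, in this order (a step that is already met when the one before it is completed fails the run):
1. the spring stands upright, fully down in the tester's seat (horizontal distance between spring and seat below 0.004 m and z of spring in the frame of seat below 0.002 m and angle between spring's own z axis and vertical below 0.08 rad), for 0.1 s.
2. the seated spring is pressed with 12 N, give or take 1.5 N (10.5 to 13.5 N besides its own 1.3 N weight on the bed), for half a second, with its flange on the pointer (all of step 1 and contact force between spring and tester between 11.8 and 14.8 N and z of spring_flange in the frame of pointer below 0.0045 m), for 0.5 s.
At the end, for the whole second after the job is handed in: The spring stands upright (within 0.15 rad), released and at rest, on the floor of the green tray if the pointer is above the red mark, or of the red tray if it is below (within 1.5 mm of the mark either tray will do), its axis within 42 mm of the tray's middle along each side (((x of spring in the frame of tray_green between -0.042 and 0.042 m and y of spring in the frame of tray_green between -0.042 and 0.042 m and z of spring in the frame of tray_green below 0.012 m and z of pointer in the frame of mark above -0.0015 m) or (x of spring in the frame of tray_red between -0.042 and 0.042 m and y of spring in the frame of tray_red between -0.042 and 0.042 m and z of spring in the frame of tray_red below 0.012 m and z of pointer in the frame of mark below 0.0015 m)) and angle between spring's own z axis and vertical below 0.15 rad and linear speed of spring below 0.02 m/s); the robot touches nothing.
It fails at once if the spring is pressed on the tester with more than 16 N (17.3 N with its weight) (contact force between spring and tester above 17.3 N).
It fails at once if the robot touches the pointer or the red mark (contact force between any of the fingers, the arm and pointer above 0.3 N or contact force between any of the fingers, the arm and mark above 0.3 N).
It fails at once if a bystander is moved by more than 20 mm (distance of any of reagent_a, reagent_b, screwdriver, spare_a, spare_b from where it was at the start of the episode above 0.02 m).
It also fails if it takes over 51 s, if anything falls off the work surface, if the arm or the gripper's body presses on something with over 40 N, if the wrist force passes 120 N, or if a joint passes its speed limit or range.

### The arm

A 7-joint arm with a two-finger parallel gripper is mounted at the origin on the work surface. World frame = base frame: x ahead of the robot, y to its left, z up, the work surface at z = 0. Lengths are in m, angles in rad, forces in N, time in s.
With the tool pointing down it reaches from about 0.4 to 0.85 m from the base axis. Payload 4.5 kg.
Tool frame: the origin (TCP) lies at the very end of the fingers, on their centre line; the grasp point (between the pads) lies 19 mm behind it (tcp_to_grasp is the z of the grasp point in the tool frame, in m); z points along the fingers, y is the line along which they close (so a half turn about z gives the same grasp; the last joint's range is limited). The gripper opens to 88 mm and grips with 3 to 60 N. Pads are 18 mm wide; open, the fingers measure 123 mm over their backs; the gripper's body (75 mm by 187 mm) begins 45 mm behind the grasp point.
Start: joints at [1.281, 0.689, -0.195, 1.565, 0.157, 0.902, -0.215], TCP at [0.199, -0.593, 0.239] pointing down, gripper open.
Joint ranges: [-3.01, 3.01], [-0.46, 2.08], [-1.47, 1.51], [0.13, 2.56], [-1, 4.14], [0.04, 2.09], [-2.66, 2.66]. Speed limits (rad/s): [2.57, 2.57, 3.14, 3.14, 3.14, 3.14, 3.14].

### API

Orientations are given as a unit quaternion [x, y, z, w].
In Python, from plant import * gives the robot as it stands. The module is installed in compiled form; this text tells all that it offers.
- The arm moves only by the shell command python3 -m jog 'ROWS' [OPENING] [FORCE]. ROWS is JSON, a list that holds one entry, the list of rows, each a list of 6 numbers: the shift along the tool's x, y, z in m, then the turn, a rotation vector about the tool's x, y, z in rad. In form: [[[dx, dy, dz, ax, ay, az], ...]]. A call has 1 to 12 rows; each row shifts and turns the commanded pose from where the row before left it, along the tool's axes as they then stand; what a row does not reach is not made up. A row lasts 1/8 s, in which the tool goes at most 62.5 mm and 10.7 degrees, less where a joint would pass 70% of its speed; a pose out of reach is approached as far as the arm can. A call with a gripper value outside its range is refused whole. OPENING is the finger opening in m, from 0 to 0.0881, set as the call begins (- or left out, the last holds). The fingers move at their own pace and stop on an object; FORCE is the grip in N (left out, the last holds). Time passes only in rows, so rows that do not move let the fingers close. It gives the time, the measured TCP pose, the force, the opening and the grip force at its end, in the units of the state.
- get_state(): the state, without advancing time (a new reading comes with each control period).
- snapshot(name): name is "scene" or "top" or "wrist"; returns a dict with "frame" (420x560x3 uint8, red, green, blue), "mtx" (3x3 intrinsics, pixels), "xyz" and "orientation" of the camera in the world; the wrist camera has in their place "mount" (4x4, takes a point from camera to tool coordinates, whose origin is the TCP and whose axes are the flange's). Camera axes: x right, y down, z forward; pixel columns grow to the right and rows downward; lengths in m; the calibration is good to about 2 mm. A picture is of the moment at which its call begins: read the wrist's pose just before it. There is no depth.
- finish_job(): hands the job in; it is judged then, once.
The state is a dict: "clock": time; "q": joint angles; "qd": joint speeds; "joint_torque": joint torques, N m; "tool_pos": TCP position; "eef_rot": TCP orientation; "contact_force": force on the tool from outside, world axes, zero at the start; "moment": the same for the moment, N m; "opening": opening from 0.0 (shut) to 1.0 (fully open); "finger_force": force on a finger pad.
Only numpy, scipy, OpenCV 4.12 (cv2) and the standard library are available. Lean on these libraries where they do the work, as an engineer would, in place of code of your own. Each camera call takes 0.05 s, during which the arm holds its last target. There are 200 camera calls.

## Working session

There is one attempt and no reset: what is moved stays moved. The work goes in short steps, Python scripts to look and compute and a shell command to move; the robot and the scene stay as the last step left them, time stands still between calls to the robot, and variables do not carry over. Pictures are saved under pics/ and viewed, at most 12 in all, crops included, and the job is handed in when it is done.

```bash
mkdir -p pics; cat > h.py <<'E'
from plant import *
import numpy as np, cv2
from scipy.spatial.transform import Rotation as R
def save(n,f): 
    s=snapshot(n); cv2.imwrite(f'pics/{f}.png',s['frame'][:,:,::-1]); np.save(f'pics/{f}.npy',s,allow_pickle=True); return s
def ray(s,u,v,st=None):
    d=np.linalg.inv(s['mtx'])@[u,v,1]
    if 'mount' in s:
        M=np.array(s['mount']); Rt=R.from_quat(st['eef_rot']).as_matrix()
        return Rt@M[:3,3]+st['tool_pos'], Rt@M[:3,:3]@d
    o=np.array(s['orientation']); Rm=R.from_quat(o).as_matrix() if o.size==4 else o
    return np.array(s['xyz']),Rm@d
def atz(s,u,v,z,st=None):
    o,d=ray(s,u,v,st); return (o+d*(z-o[2])/d[2])
E
python3 - <<'E'
from h import *
st=get_state(); print(st)
a=save('top','top'); b=save('scene','scene')
for s in(a,b): print(s['mtx'],s['xyz'],s['orientation'])
E
```

```text
{'clock': 0.0, 'q': array([ 1.28081162,  0.6899911 , -0.19452066,  1.5663307 ,  0.15729411,
        0.90248593, -0.21513038]), 'qd': array([-1.30592637e-03, -9.41569187e-04,  9.96072999e-05, -1.36675756e-03,
        4.92161196e-04,  2.59809257e-03,  1.98605639e-03]), 'joint_torque': array([-8.64032745e-05, -5.27560544e+01, -1.26727805e+00, -1.53430420e+01,
       -5.27796254e-02,  6.55515993e-03,  1.98232774e-04]), 'tool_pos': array([ 0.19860806, -0.59194552,  0.2379093 ]), 'eef_rot': array([ 9.86919276e-01,  1.61212626e-01, -2.06222773e-04, -8.88262082e-04]), 'contact_force': array([ 0.08270055, -0.73234263, -0.37614628]), 'moment': array([-0.00775001, -0.01182055,  0.00037505]), 'finger_force': 0.0, 'opening': 0.9999445168737817}
[[518.99194502   0.         267.69026226]
 [  0.         518.99194502 222.75836762]
 [  0.           0.           1.        ]] [ 0.45650172 -0.0200207   1.35862066] [ 0.71489715 -0.69884844  0.02165669 -0.00799415]
[[403.36184332   0.         274.84512391]
 [  0.         403.36184332 206.62427962]
 [  0.           0.           1.        ]] [ 1.10104776 -0.31269909  0.54291755] [ 0.75688337  0.46318333 -0.24197549 -0.39247501]
```

View pics/top.png

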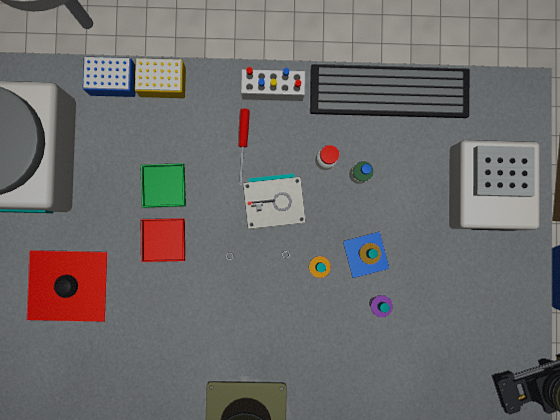

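View pics/scene.png

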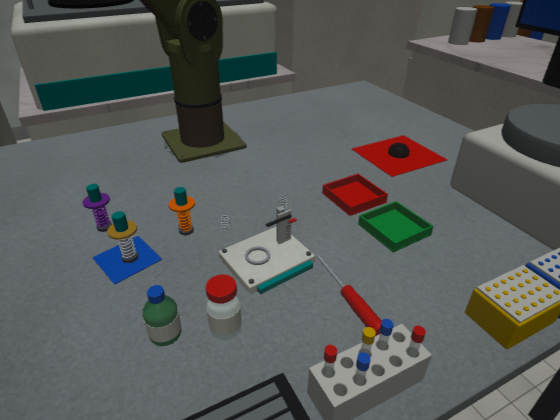

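The top view shows the spring on the blue pad (knob ≈373,254) and the tester with its seat near (282,202) and column on its left. The green tray is at ≈(163,186) and the red at ≈(164,240). The orange (320,267) and purple (382,306) springs are decoys. I'll enlarge the work area.

```bash
python3 - <<'E'
import cv2
i=cv2.imread('pics/top.png'); c=i[140:290,230:400]
cv2.imwrite('pics/c1.png',cv2.resize(c,None,fx=4,fy=4,interpolation=cv2.INTER_CUBIC))
E
```

```text
(no output)
```

View pics/c1.png

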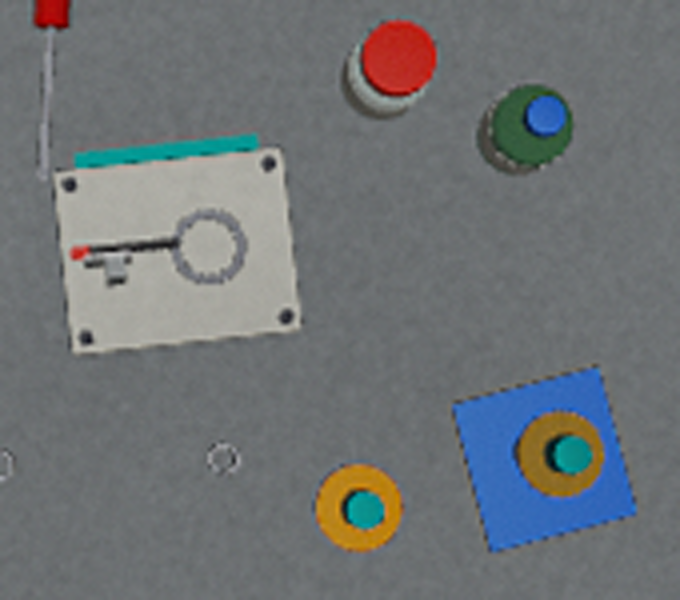

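```bash
cat > m.py <<'E'
from h import *
a=np.load('pics/top.npy',allow_pickle=True).item()
b=np.load('pics/scene.npy',allow_pickle=True).item()
c=lambda x,y,z: atz(a,230+(x-1.5)/4,140+(y-1.5)/4,z)
if __name__=='__main__':
    print('knob',c(573,454,.11),'flange',c(561,454,.078),'pad',[c(*p,.003) for p in[(454,404),(599,368),(637,514),(491,551)]])
    print('seat',c(209,247,.026)); q=[c(*p,.02) for p in[(54,172),(283,148),(301,327),(74,352)]]; print('plate',q)
    print('scene knob',atz(b,120,216,.11),'seat',atz(b,258,255,.026))
    for n,p in dict(g=[(141,165),(185,164),(185,207),(142,208)],r=[(141,219),(185,219),(185,262),(141,262)]).items():
        P=[atz(a,*x,.025) for x in p]; print(n,np.mean(P,0),P[0],P[1])
    s=get_state(); print(R.from_quat(s['eef_rot']).as_matrix())
E
python3 m.py
```

```text
knob [ 0.44174153 -0.29891382  0.11      ] flange [ 0.44119962 -0.29861059  0.078     ] pad [array([ 0.47143797, -0.24414954,  0.003     ]), array([ 0.49717961, -0.33916066,  0.003     ]), array([ 0.40220348, -0.3653989 ,  0.003     ]), array([ 0.37606356, -0.26993174,  0.003     ])]
seat [ 0.56868417 -0.08046569  0.026     ]
plate [array([0.61542674, 0.02061952, 0.02      ]), array([ 0.63471493, -0.12740335,  0.02      ]), array([ 0.51877135, -0.14133896,  0.02      ]), array([0.49924285, 0.00491038, 0.02      ])]
scene knob [ 0.44947752 -0.2968002   0.11      ] seat [ 0.5728626  -0.08128492  0.026     ]
g [0.60116856 0.2252548  0.025     ] [0.65386548 0.28395149 0.025     ] [0.65931304 0.17123466 0.025     ]
r [0.4612408  0.22160249 0.025     ] [0.51488787 0.27944373 0.025     ] [0.51750065 0.16713295 0.025     ]
[[ 9.48014910e-01  3.18225319e-01 -6.14349422e-04]
 [ 3.18225896e-01 -9.48013703e-01  1.51603733e-03]
 [-9.99702068e-05 -1.63272789e-03 -9.99998662e-01]]
```

Both cameras agree to within a few mm on the knob (≈0.4415,-0.2988) and on the seat (≈0.569,-0.0806). The tester's yaw is ≈7.4°. I'll turn the tool so its fingers close along the tester's x, then go above the spring.

```bash
python3 -m jog '[[[0,0,0,0,0,-0.172],[0,0,0,0,0,-0.172],[0,0,0,0,0,-0.172],[0,0,0,0,0,-0.172],[0,0,0,0,0,-0.172],[0,0,0,0,0,-0.172],[0,0,0,0,0,-0.172],[0,0,0,0,0,-0.172]]]' 0.088 30
python3 -m jog '[[[0.032,0.035,0,0,0,0],[0.032,0.035,0,0,0,0],[0.032,0.035,0,0,0,0],[0.032,0.035,0,0,0,0],[0.032,0.035,0,0,0,0],[0.032,0.035,0,0,0,0],[0.032,0.035,0,0,0,0],[0.032,0.035,0,0,0,0],[0,0,0,0,0,0],[0,0,0,0,0,0]]]'
python3 - <<'E'
from h import *
s=get_state(); print(s['q'],s['contact_force'],R.from_quat(s['eef_rot']).as_matrix())
w=save('wrist','w1'); print(w['mount'],w['mtx'])
E
```

```text
clock: 1.1
tool_pos: [0.1985, -0.5923, 0.2382]
eef_rot: [0.658, 0.753, 0.0, -0.0]
contact_force: [-0.2, -0.4, -0.2]
opening: 0.997
finger_force: 0.0
clock: 2.35
tool_pos: [0.4429, -0.3031, 0.2383]
eef_rot: [0.66, 0.751, -0.001, -0.0]
contact_force: [0.0, 0.3, -0.9]
opening: 0.999
finger_force: 0.0
[ 0.85353758  0.61741328 -0.55770652  1.82076039  0.43043946  0.82770089
  0.21023259] [ 0.03676156  0.28189577 -0.87260157] [[-1.28438464e-01  9.91716366e-01 -1.48653691e-03]
 [ 9.91717460e-01  1.28438016e-01 -3.93310836e-04]
 [-1.99124942e-04 -1.52474085e-03 -9.99998818e-01]]
[[ 1.42643903e-04 -9.61021740e-01 -2.76472773e-01  7.13107878e-02]
 [ 9.99999976e-01  9.17745136e-05  1.96932944e-04  7.75309268e-04]
 [-1.63883686e-04 -2.76472794e-01  9.61021731e-01 -1.46368304e-01]
 [ 0.00000000e+00  0.00000000e+00  0.00000000e+00  1.00000000e+00]] [[295.74897059   0.         280.77292402]
 [  0.         295.74897059 207.05393432]
 [  0.           0.           1.        ]]
```

View pics/w1.png

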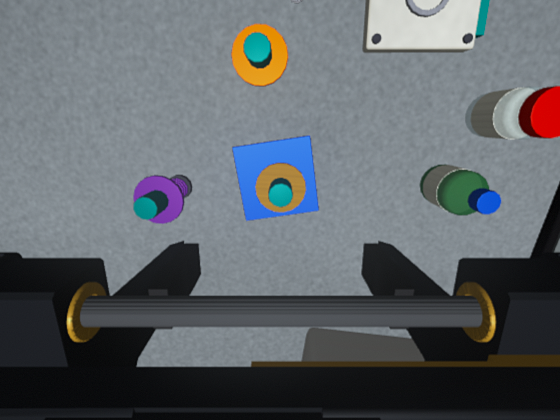

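The wrist view shows the spring centred between the fingers: flange at (280,187), knob top at ≈(280,190).

```bash
python3 - <<'E'
from h import *
s=get_state(); w=np.load('pics/w1.npy',allow_pickle=True).item()
f=w['frame'][150:225,240:325].astype(int)
for n,m,z in(('teal',(f[...,1]-f[...,0]>50)&(abs(f[...,1]-f[...,2])<40),.11),):
    l=cv2.connectedComponentsWithStats(m.astype(np.uint8)); print(n,l[2],l[3]+[240,150])
for u,v,z in((280,190,.11),(280.5,187,.078)):
    p=atz(w,u,v,z,s); print(p, R.from_quat(s['eef_rot']).inv().apply(p-s['tool_pos']))
E
```

```text
teal [[   0    0   85   75 5934]
 [  29   33   24   24  441]] [[282.14105157 186.45803842]
 [280.10204082 194.29251701]]
[ 0.44117686 -0.29476189  0.11      ] [9.15530455e-03 9.43612675e-05 1.28328461e-01]
[ 0.44208084 -0.29868084  0.078     ] [0.00516474 0.00054614 0.16032919]
```

Blob centre (280,194.3) is the knob's top face, which gives tool x ≈5.2 mm, in agreement with the flange. I'll correct, descend, then grip.

```bash
python3 -m jog '[[[0.0052,0.0003,0.02,0,0,0],[0,0,0.03,0,0,0],[0,0,0.03,0,0,0],[0,0,0.03,0,0,0],[0,0,0.025,0,0,0],[0,0,0.018,0,0,0],[0,0,0,0,0,0],[0,0,0,0,0,0]]]'
python3 -m jog '[[[0,0,0,0,0,0],[0,0,0,0,0,0],[0,0,0,0,0,0],[0,0,0,0,0,0],[0,0,0,0,0,0],[0,0,0,0,0,0]]]' 0.01 40
```

```text
clock: 3.4
tool_pos: [0.443, -0.2984, 0.0862]
eef_rot: [0.661, 0.751, -0.0, 0.0]
contact_force: [-0.7, 0.4, 0.4]
opening: 1.0
finger_force: 0.0
clock: 4.15
tool_pos: [0.4433, -0.2974, 0.0857]
eef_rot: [0.66, 0.751, -0.0, -0.0]
contact_force: [-0.2, -0.3, 0.9]
opening: 0.341
finger_force: 0.0
```

```bash
python3 -m jog '[[[0,0,0,0,0,0],[0,0,0,0,0,0],[0,0,0,0,0,0],[0,0,0,0,0,0]]]'
python3 -m jog '[[[0,0,-0.01,0,0,0],[0,0,-0.02,0,0,0],[0,0,-0.03,0,0,0],[0,0,-0.03,0,0,0],[0,0,0,0,0,0],[0,0,0,0,0,0],[0,0,0,0,0,0]]]'
python3 - <<'E'
from h import *
s=get_state(); print(s['tool_pos'],s['contact_force'],R.from_quat(s['eef_rot']).as_matrix())
t=np.array([.5692,-.0806,0])-s['tool_pos']; print(R.from_quat(s['eef_rot']).inv().apply(t))
E
```

```text
clock: 4.65
tool_pos: [0.4431, -0.2974, 0.0857]
eef_rot: [0.66, 0.751, -0.0, -0.0]
contact_force: [-0.7, -0.4, -0.2]
opening: 0.261
finger_force: 39.9
clock: 5.52
tool_pos: [0.4425, -0.2972, 0.1747]
eef_rot: [0.66, 0.751, -0.0, -0.001]
contact_force: [0.3, -0.3, -0.8]
opening: 0.264
finger_force: 39.9
[ 0.44251268 -0.29716637  0.17473538] [ 0.25816519 -0.25390917 -0.83809597] [[-1.28762167e-01  9.91673680e-01 -1.90176622e-03]
 [ 9.91674838e-01  1.28764065e-01  9.11436381e-04]
 [ 1.14872662e-03 -1.76857518e-03 -9.99997776e-01]]
[0.19825016 0.15382748 0.17469145]
```

```bash
python3 -m jog '[[[0,0,-0.03,0,0,0],[0.03,0.023,0,0,0,0],[0.034,0.0265,0,0,0,0],[0.034,0.0265,0,0,0,0],[0.034,0.0265,0,0,0,0],[0.034,0.0265,0,0,0,0],[0.032,0.0248,0,0,0,0],[0,0,0.03,0,0,0],[0,0,0.03,0,0,0],[0,0,0,0,0,0],[0,0,0,0,0,0],[0,0,0,0,0,0]]]'
python3 - <<'E'
from h import *
s=get_state(); print(s['tool_pos'],s['contact_force'])
w=save('wrist','w2'); b=save('scene','s2'); a=save('top','t2')
i=cv2.resize(b['frame'][140:290,190:340][:,:,::-1],None,fx=4,fy=4,interpolation=cv2.INTER_CUBIC)
j=w['frame'][:,:,::-1][0:300,180:380]; j=cv2.resize(j,(400,600))
cv2.imwrite('pics/c2.png',cv2.resize(np.hstack([i,j]),(800,480)))
E
```

```text
clock: 7.02
tool_pos: [0.5711, -0.0813, 0.1468]
eef_rot: [0.66, 0.751, 0.001, 0.001]
contact_force: [-1.0, -0.1, -1.9]
opening: 0.261
finger_force: 39.9
[ 0.57113489 -0.08132262  0.14684508] [-0.964446   -0.11739796 -1.90533103]
```

View pics/c2.png

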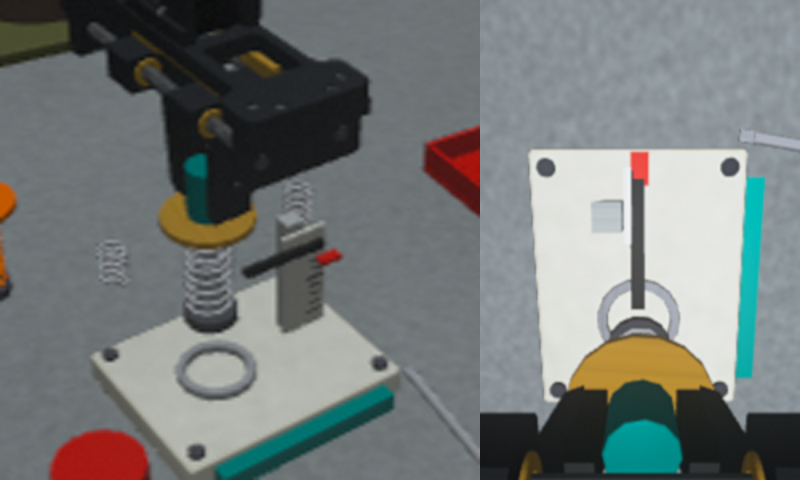

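```bash
python3 - <<'E'
from h import *
s=get_state(); L=lambda f:np.load(f'pics/{f}.npy',allow_pickle=True).item()
w,b=L('w2'),L('s2'); Q=R.from_quat(s['eef_rot']).inv(); T=lambda p:Q.apply(p-s['tool_pos'])*1000
zb=s['tool_pos'][2]-.0827
print('seat w',T(atz(w,279.1,175,.026,s))-[24.5,0,0])
print('flange w',T(atz(w,280.3,209.4,zb+.075,s))-[27,0,0])
print('knob w',T(atz(w,282,281,zb+.107,s)))
print('seat s',T(atz(b,257.65,255.15,.026)),'flange s',T(atz(b,254.7,208.1,zb+.0725)))
# outline fit helper: project foot/flange circles in scene about assumed axis
Rm=R.from_quat(b['orientation']).as_matrix()
def pr(P): c=(P-b['xyz'])@Rm; return (c@b['mtx'].T)[:,:2]/c[:,2:]
t=np.linspace(0,6.283,90)
for n,c,z,r in(('ring',[.5692,-.0806],.026,.0245),('flange',s['tool_pos'][:2],zb+.075,.027),('foot',s['tool_pos'][:2],zb,.016)):
    p=(pr(np.c_[c[0]+r*np.cos(t),c[1]+r*np.sin(t),0*t+z])-[190,140])*3.2; print(n,p.min(0),p.max(0))
E
```

```text
seat w [  0.39589341  -0.69632087 120.56645901]
flange w [-1.33545339  0.55178906  7.69106725]
knob w [  0.58593803   1.37498902 -24.298111  ]
seat s [ -0.85677146   1.87122511 120.58029958] flange s [-3.13908708  1.57860936 10.20367384]
ring [174.96600025 337.18552545] [257.04281993 392.19648053]
flange [160.67085437 183.42115107] [259.66314139 240.16860614]
foot [186.46664632 299.56599687] [241.72774579 334.94727317]
```

Relative to the spring axis, the seat lies ≈+1.7 mm along tool x and ≈-0.6 mm along y. I'll correct, go down to just above the ring and recheck.

```bash
python3 -m jog '[[[0.0017,-0.0006,0.01,0,0,0],[0,0,0.012,0,0,0],[0,0,0.012,0,0,0],[0,0,0,0,0,0],[0,0,0,0,0,0]]]'
python3 - <<'E'
from h import *
s=get_state(); print(s['tool_pos'],s['contact_force'])
w=save('wrist','w3'); b=save('scene','s3')
k=dict(fx=8,fy=8,interpolation=cv2.INTER_CUBIC)
i=cv2.resize(b['frame'][200:275,220:300][:,:,::-1],None,**k)
cv2.imwrite('pics/c3.png',i)
E
```

```text
clock: 7.8
tool_pos: [0.5696, -0.0796, 0.1116]
eef_rot: [0.66, 0.751, 0.0, -0.0]
contact_force: [0.3, 0.4, -1.7]
opening: 0.259
finger_force: 39.9
[ 0.56958732 -0.07961696  0.11161907] [ 0.34228183  0.43285865 -1.74226419]
```

View pics/c3.png

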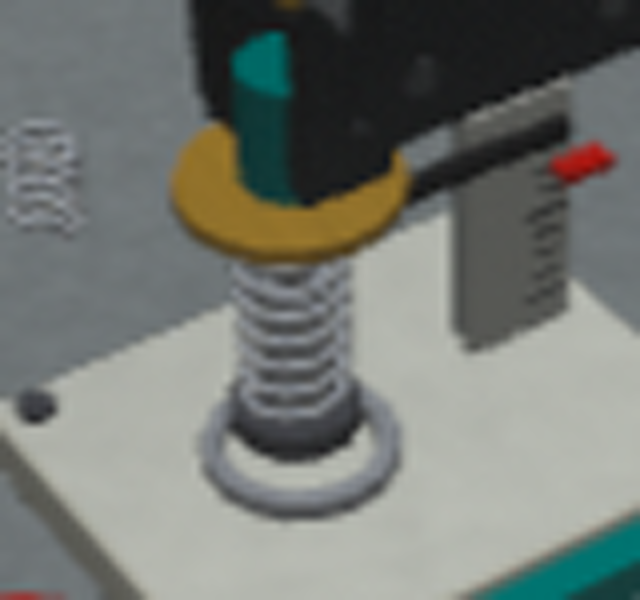

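```bash
python3 - <<'E'
from h import *
s=get_state(); b=np.load('pics/s3.npy',allow_pickle=True).item()
Rm=R.from_quat(b['orientation']).as_matrix(); print(Rm[:,0])
def pr(P): c=(P-b['xyz'])@Rm; return (c@b['mtx'].T)[:,:2]/c[:,2:]
t=np.linspace(0,6.283,90); zb=s['tool_pos'][2]-.0827; c=[.5692,-.0806]
Q=R.from_quat(s['eef_rot']).as_matrix()
for n,d,z,r in(('ring top',0,.026,.0245),('ringbase',0,.02,.0245),('foot0 r14',0,zb,.014),('foot 2 r16',0,zb+.002,.016),('foot+1toolx',Q[:2,0]*.001,zb+.002,.016),('foot+1tooly',Q[:2,1]*.001,zb+.002,.016),('flangeU',0,zb+.07,.027)):
    o=np.array(c)+d
    p=(pr(np.c_[o[0]+r*np.cos(t),o[1]+r*np.sin(t),0*t+z])-[220,200])*8+4; print(n,p.min(0),p.max(0),(p.min(0)+p.max(0))[0]/2)
w=np.load('pics/w3.npy',allow_pickle=True).item()
cv2.imwrite('pics/c4.png',cv2.resize(w['frame'][130:230,220:340][:,:,::-1],None,fx=5,fy=5,interpolation=cv2.INTER_CUBIC))
E
```

```text
[ 0.45381812  0.89109019 -0.00271869]
ring top [201.41500064 366.96381362] [406.60704983 504.49120133] 304.01102523254747
ringbase [202.55937746 385.55477638] [406.83580681 523.44124068] 304.69759213260943
foot0 r14 [244.93727696 384.78048897] [362.4600972  463.21459761] 303.69868708081367
foot 2 r16 [236.19801252 373.06793461] [370.71630146 462.63151461] 303.45715699001903
foot+1toolx [239.79091039 371.53415263] [374.22303624 460.98996047] 307.00697331489323
foot+1tooly [238.39253138 375.29796868] [373.0258951  465.01923271] 305.7092132384381
flangeU [175.44108358 119.51946516] [414.69060771 265.09342335] 295.0658456429617
```

View pics/c4.png

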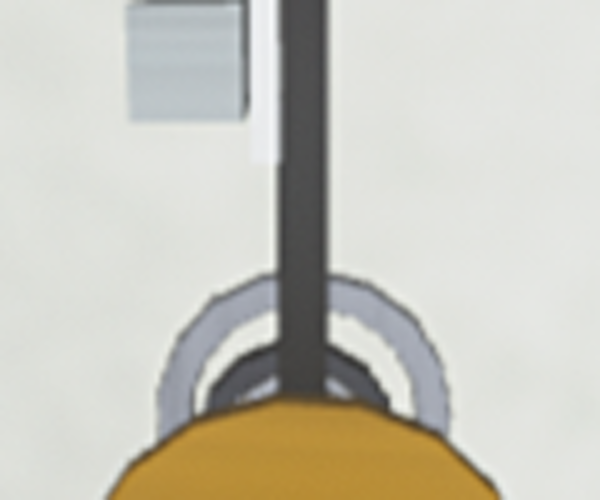

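```bash
python3 - <<'E'
from h import *
s=get_state(); w=np.load('pics/w3.npy',allow_pickle=True).item()
Q=R.from_quat(s['eef_rot']).inv(); T=lambda p:Q.apply(p-s['tool_pos'])*1000
zb=s['tool_pos'][2]-.0827
print(T(atz(w,280.8,184.3,.026,s))[:2]-[24.5,0],T(atz(w,279.5,198.3,zb+.009,s))[:2]-[16,0],T(atz(w,279.5,198.3,zb+.008,s))[:2]-[16,0])
E
```

```text
[-1.10828386  0.84270352] [-1.00589298 -0.15703297] [-1.26180898 -0.16127353]
```

The wrist view puts the foot 1.0 mm off in y and ≈0 in x, so it's well inside the play. I'll correct and lower.

```bash
python3 -m jog '[[[0.0003,0.001,0.0,0,0,0],[0,0,0.003,0,0,0],[0,0,0.003,0,0,0],[0,0,0,0,0,0],[0,0,0,0,0,0]]]'
python3 -m jog '[[[0,0,0.0015,0,0,0],[0,0,0.0015,0,0,0],[0,0,0,0,0,0],[0,0,0,0,0,0]]]'
```

```text
clock: 8.52
tool_pos: [0.5704, -0.0793, 0.1057]
eef_rot: [0.66, 0.751, -0.0, -0.0]
contact_force: [-0.2, 0.3, -0.9]
opening: 0.26
finger_force: 39.9
clock: 9.02
tool_pos: [0.5705, -0.0793, 0.1027]
eef_rot: [0.66, 0.751, 0.0, 0.0]
contact_force: [0.2, -0.2, -0.8]
opening: 0.26
finger_force: 39.9
```

```bash
python3 -m jog '[[[0,0,0.001,0,0,0],[0,0,0.001,0,0,0],[0,0,0,0,0,0],[0,0,0,0,0,0]]]'
python3 -m jog '[[[0,0,0.001,0,0,0],[0,0,0.001,0,0,0],[0,0,0,0,0,0],[0,0,0,0,0,0]]]'
python3 - <<'E'
from h import *
F=[]
for k in range(6): F.append(get_state()['contact_force']); snapshot('scene')
print(np.mean(F,0),np.std(F,0)); save('scene','s4')
E
```

```text
clock: 9.52
tool_pos: [0.5705, -0.0793, 0.1008]
eef_rot: [0.66, 0.751, -0.0, 0.0]
contact_force: [-0.2, -0.3, 2.2]
opening: 0.262
finger_force: 39.9
clock: 10.02
tool_pos: [0.5705, -0.0793, 0.0987]
eef_rot: [0.66, 0.751, 0.0, 0.0]
contact_force: [-0.1, -1.1, 2.8]
opening: 0.262
finger_force: 39.9
[-0.85651608 -0.20676763  2.72766148] [0.46040241 0.54817262 0.49746882]
```

Seated: contact came at bed height with ≈2.7 N and no side load. I'll press on in small steps.

```bash
for i in 1; do python3 -m jog '[[[0,0,0.001,0,0,0],[0,0,0.001,0,0,0],[0,0,0.001,0,0,0],[0,0,0,0,0,0],[0,0,0,0,0,0]]]'; done
python3 -m jog '[[[0,0,0.001,0,0,0],[0,0,0.001,0,0,0],[0,0,0,0,0,0],[0,0,0,0,0,0]]]'
```

```text
clock: 11.0
tool_pos: [0.5705, -0.0793, 0.0957]
eef_rot: [0.66, 0.751, -0.0, 0.0]
contact_force: [-0.8, -0.5, 3.1]
opening: 0.258
finger_force: 39.9
clock: 11.5
tool_pos: [0.5704, -0.0793, 0.0937]
eef_rot: [0.66, 0.751, -0.0, 0.0]
contact_force: [-1.5, -0.5, 3.7]
opening: 0.257
finger_force: 39.9
```

```bash
python3 -m jog '[[[0,0,0.001,0,0,0],[0,0,0.001,0,0,0],[0,0,0.001,0,0,0],[0,0,0,0,0,0],[0,0,0,0,0,0]]]'; python3 -m jog '[[[0,0,0.001,0,0,0],[0,0,0.001,0,0,0],[0,0,0,0,0,0],[0,0,0,0,0,0]]]'
```

```text
clock: 12.12
tool_pos: [0.5704, -0.0793, 0.0907]
eef_rot: [0.66, 0.751, -0.0, 0.0]
contact_force: [-1.4, -0.8, 4.8]
opening: 0.26
finger_force: 39.9
clock: 12.62
tool_pos: [0.5704, -0.0793, 0.0888]
eef_rot: [0.66, 0.751, -0.0, 0.0]
contact_force: [-0.8, -0.6, 6.2]
opening: 0.261
finger_force: 39.9
```

```bash
python3 -m jog '[[[0,0,0.001,0,0,0],[0,0,0.001,0,0,0],[0,0,0,0,0,0],[0,0,0,0,0,0]]]'; python3 -m jog '[[[0,0,0.001,0,0,0],[0,0,0.001,0,0,0],[0,0,0,0,0,0],[0,0,0,0,0,0]]]'
```

```text
clock: 13.12
tool_pos: [0.5704, -0.0793, 0.0871]
eef_rot: [0.66, 0.751, -0.0, 0.0]
contact_force: [-1.6, -0.5, 8.1]
opening: 0.258
finger_force: 40.0
clock: 13.62
tool_pos: [0.5704, -0.0793, 0.0853]
eef_rot: [0.66, 0.751, -0.0, 0.0]
contact_force: [-2.7, -0.3, 10.2]
opening: 0.262
finger_force: 40.0
```

```bash
cat > f.py <<'E'
from h import *
F=[];
for k in range(6): s=get_state(); F.append(s['contact_force']); snapshot('scene')
print(s['clock'],s['tool_pos'],np.mean(F,0).round(2),np.std(F,0).round(2))
E
python3 f.py; python3 -m jog '[[[0,0,0.001,0,0,0],[0,0,0,0,0,0],[0,0,0,0,0,0]]]'; python3 f.py
```

```text
13.875 [ 0.5704098  -0.07931521  0.08531146] [-2.87 -0.44  9.97] [0.43 0.48 0.62]
clock: 14.3
tool_pos: [0.5704, -0.0793, 0.0844]
eef_rot: [0.66, 0.751, -0.0, 0.0]
contact_force: [-2.6, -0.4, 10.0]
opening: 0.262
finger_force: 40.0
14.55 [ 0.57041009 -0.07934301  0.08443442] [-2.17 -0.3  10.75] [0.39 0.17 0.59]
```

```bash
python3 -m jog '[[[0,0,0.0012,0,0,0],[0,0,0,0,0,0],[0,0,0,0,0,0],[0,0,0,0,0,0]]]'; python3 f.py; python3 f.py
```

```text
clock: 15.1
tool_pos: [0.5704, -0.0793, 0.0834]
eef_rot: [0.66, 0.751, -0.0, 0.0]
contact_force: [-2.8, -0.5, 12.2]
opening: 0.258
finger_force: 40.0
15.35 [ 0.57040405 -0.07932895  0.08335148] [-2.74 -0.06 11.94] [0.17 0.49 0.26]
15.65 [ 0.57042648 -0.07932036  0.08338235] [-3.19 -0.64 12.22] [0.24 0.31 0.37]
```

12.1 N has been held for over 0.5 s. I'll look at it now.

```bash
python3 - <<'E'
from h import *
b=save('scene','s5')
cv2.imwrite('pics/c5.png',cv2.resize(b['frame'][195:270,220:310][:,:,::-1],None,fx=8,fy=8,interpolation=cv2.INTER_CUBIC))
E
```

```text
(no output)
```

View pics/c5.png

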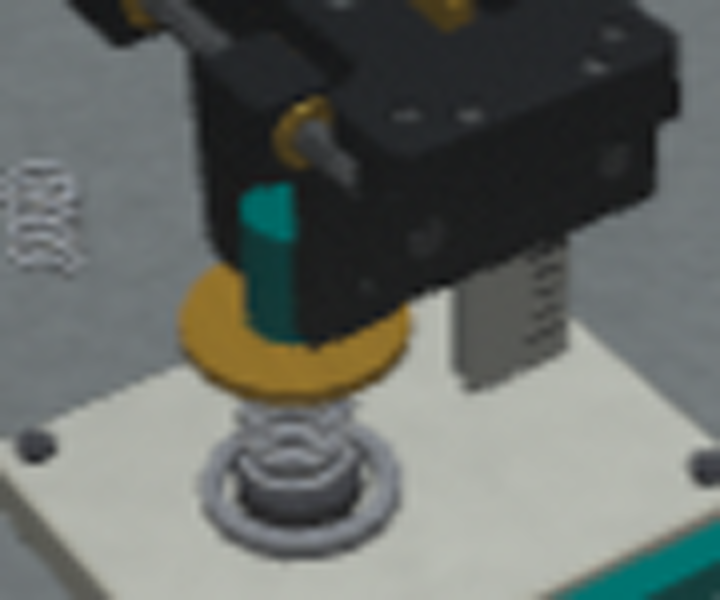

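The spring is fully seated with the flange level; the pointer is hidden behind the gripper. I'll lift out straight and compare pointer and mark.

```bash
python3 -m jog '[[[0,0,-0.004,0,0,0],[0,0,-0.006,0,0,0],[0,0,-0.008,0,0,0],[0,0,-0.01,0,0,0],[0,0,-0.015,0,0,0],[0,0,-0.025,0,0,0],[0,0,-0.03,0,0,0],[0,0,-0.03,0,0,0],[0,0,0,0,0,0],[0,0,0,0,0,0]]]'; python3 - <<'E'
from h import *
b=save('scene','s6'); s=get_state(); print(s['tool_pos'],s['contact_force'])
cv2.imwrite('pics/c6.png',cv2.resize(b['frame'][180:260,230:320][:,:,::-1],None,fx=7,fy=7,interpolation=cv2.INTER_CUBIC))
E
```

```text
clock: 17.0
tool_pos: [0.5697, -0.0795, 0.2099]
eef_rot: [0.66, 0.751, -0.001, -0.0]
contact_force: [-0.6, -0.4, -2.1]
opening: 0.256
finger_force: 39.9
[ 0.56949683 -0.07944912  0.20947306] [-0.01902458 -0.08347756 -0.76197517]
```

View pics/c6.png

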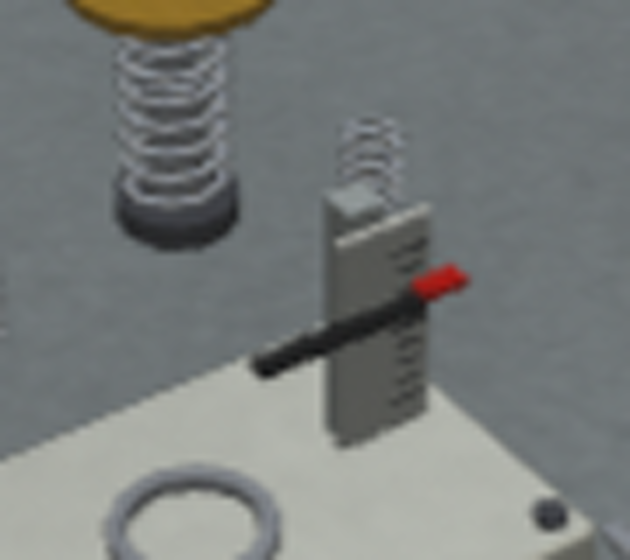

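The pointer's bar runs (264,366)→(418,303) in this crop; the red mark at (416–468, 265–300) seems to sit above its extension. I'll compute the heights.

```bash
cat > p.py <<'E'
from h import *
from scipy.optimize import brentq
yaw=np.deg2rad(7.4); seat=np.array([.5696,-.0806]); yd=np.array([-np.sin(yaw),np.cos(yaw)])
def run(f):
    b=np.load(f'pics/{f}.npy',allow_pickle=True).item(); Rm=R.from_quat(b['orientation']).as_matrix(); I=b['frame'].astype(float)
    def h(u,v): # height of ray where it meets the vertical plane x_tester=0
        o,d=ray(b,u,v); n=np.array([yd[1],-yd[0],0]); t=(np.r_[seat,0]-o)@n/(d@n); p=o+t*d; return p[2]*1000,(p[:2]-seat)@yd*1000
    red=np.clip(I[...,0]-I[...,1]-60,0,None); red[:190]=0; red[:, :278]=0; red[255:]=0; red[:,305:]=0
    print(f,'mark'); 
    for u in range(286,300):
        c=red[:,u]
        if c.sum()>80: v=(c*np.arange(len(c))).sum()/c.sum(); print(u,round(v,2),np.round(h(u,v),1))
    print('pointer')
    for u in range(266,292,2):
        c=np.clip(80-I[190:245,u].max(1),0,None)
        if c.sum()>20: v=190+(c*np.arange(55)).sum()/c.sum(); print(u,round(v,2),np.round(h(u,v),1))
run('s6'); run('s3')
E
python3 p.py
```

```text
s6 mark
290 220.41 [73.7 75.5]
291 220.05 [73.5 77.9]
292 219.86 [73.  80.3]
293 219.42 [73.  82.7]
294 218.98 [73.  85.2]
295 219.26 [71.3 87.6]
pointer
266 231.63 [71.2 20. ]
268 232.08 [68.1 24.5]
270 231.06 [68.5 29. ]
272 230.01 [69.  33.6]
274 229.13 [69.1 38.1]
276 228.55 [68.4 42.7]
278 226.49 [71.3 47.3]
280 226.59 [69. 52.]
282 225.89 [68.6 56.7]
284 225.06 [68.6 61.4]
286 224.92 [66.8 66.1]
288 224.59 [65.5 70.9]
290 221.75 [70.4 75.6]
s3 mark
290 220.4 [73.7 75.5]
291 220.1 [73.4 77.9]
292 219.87 [72.9 80.3]
293 219.43 [73.  82.7]
294 219.0 [73.  85.2]
295 219.27 [71.3 87.6]
pointer
266 206.15 [129.   21.1]
268 205.88 [127.9  25.4]
270 204.41 [129.3  29.7]
272 205.64 [124.9  34. ]
274 205.28 [124.   38.4]
276 205.28 [122.3  42.8]
278 205.03 [121.1  47.2]
280 204.03 [121.5  51.7]
282 203.57 [120.8  56.2]
284 203.17 [119.9  60.7]
286 203.52 [117.3  65.3]
288 204.87 [112.4  70. ]
290 202.01 [117.1  74.5]
```

The pointer is at ≈69 mm and the mark at ≈73 mm. The pointer is lower by ≈4 mm, and the sink travel agrees, so it's the red tray, centred at (0.461,0.222).

```bash
python3 -m jog '[[[0.02,-0.005,-0.01,0,0,0],[0.04,-0.009,0,0,0,0],[0.042,-0.009,0,0,0,0],[0.042,-0.009,0,0,0,0],[0.042,-0.009,0,0,0,0],[0.042,-0.009,0,0,0,0],[0.042,-0.009,0,0,0,0],[0.0425,-0.0098,0,0,0,0],[0,0,0,0,0,0],[0,0,0,0,0,0]]]'
python3 -m jog '[[[0,0,0.03,0,0,0],[0,0,0.03,0,0,0],[0,0,0.025,0,0,0],[0,0,0.02,0,0,0],[0,0,0.01,0,0,0],[0,0,0,0,0,0],[0,0,0,0,0,0]]]'
python3 - <<'E'
from h import *
a=save('top','t7'); b=save('scene','s7')
i=cv2.resize(b['frame'][110:260,290:450],None,fx=3.5,fy=3.5)[:, :, ::-1]; j=cv2.resize(a['frame'][150:290,110:230],(450,525))[:,:,::-1]
cv2.imwrite('pics/c7.png',cv2.resize(np.hstack([i,j]),(800,416)))
E
```

```text
clock: 18.3
tool_pos: [0.4611, 0.2219, 0.2204]
eef_rot: [0.66, 0.752, -0.001, 0.0]
contact_force: [-0.2, 0.5, -2.3]
opening: 0.26
finger_force: 39.9
clock: 19.18
tool_pos: [0.4625, 0.2218, 0.1061]
eef_rot: [0.66, 0.751, 0.001, 0.0]
contact_force: [0.5, -0.8, -1.1]
opening: 0.261
finger_force: 39.9
```

View pics/c7.png

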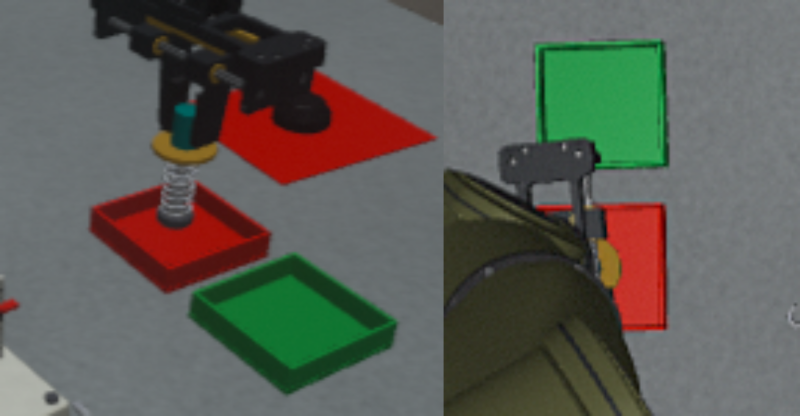

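The spring hangs upright over the middle of the red tray. I'll lower it to contact.

```bash
python3 -m jog '[[[0,0,0.006,0,0,0],[0,0,0.006,0,0,0],[0,0,0.003,0,0,0],[0,0,0.0015,0,0,0],[0,0,0,0,0,0],[0,0,0,0,0,0]]]'
python3 -m jog '[[[0,0,0.0015,0,0,0],[0,0,0.0015,0,0,0],[0,0,0,0,0,0],[0,0,0,0,0,0]]]'; python3 f.py
```

```text
clock: 20.02
tool_pos: [0.4621, 0.2218, 0.0891]
eef_rot: [0.66, 0.751, 0.0, 0.0]
contact_force: [-0.8, 0.7, -1.4]
opening: 0.26
finger_force: 39.9
clock: 20.52
tool_pos: [0.4621, 0.2219, 0.0862]
eef_rot: [0.66, 0.751, 0.0, 0.0]
contact_force: [0.0, -0.1, 1.6]
opening: 0.259
finger_force: 39.9
20.775 [0.46210797 0.22185636 0.08608055] [-0.18 -0.38  1.61] [0.51 0.44 0.38]
```

Contact at ≈0.0865 as expected (1.6 N). I'll release slowly, then go up.

```bash
python3 -m jog '[[[0,0,0,0,0,0],[0,0,0,0,0,0],[0,0,0,0,0,0],[0,0,0,0,0,0],[0,0,0,0,0,0],[0,0,0,0,0,0],[0,0,0,0,0,0],[0,0,0,0,0,0]]]' 0.07 10
python3 -m jog '[[[0,0,-0.01,0,0,0],[0,0,-0.03,0,0,0],[0,0,-0.04,0,0,0],[0,0,-0.04,0,0,0],[0,0,-0.03,0,0,0],[0,0,0,0,0,0],[0,0,0,0,0,0],[0,0,0,0,0,0],[0,0,0,0,0,0]]]'
python3 - <<'E'
from h import *
b=save('scene','s8'); s=get_state(); print(s['tool_pos'],s['contact_force'])
cv2.imwrite('pics/c8.png',cv2.resize(b['frame'][110:260,220:440][:,:,::-1],None,fx=3.5,fy=3.5))
E
```

```text
clock: 21.82
tool_pos: [0.462, 0.2218, 0.086]
eef_rot: [0.66, 0.751, -0.0, 0.0]
contact_force: [-0.5, -0.4, -0.2]
opening: 0.795
finger_force: 0.0
clock: 22.95
tool_pos: [0.4615, 0.2216, 0.2351]
eef_rot: [0.66, 0.751, -0.001, -0.0]
contact_force: [0.2, -0.1, 0.9]
opening: 0.795
finger_force: 0.0
[0.46162978 0.22164026 0.23527381] [-0.1141394   0.02355413  0.24135345]
```

View pics/c8.png

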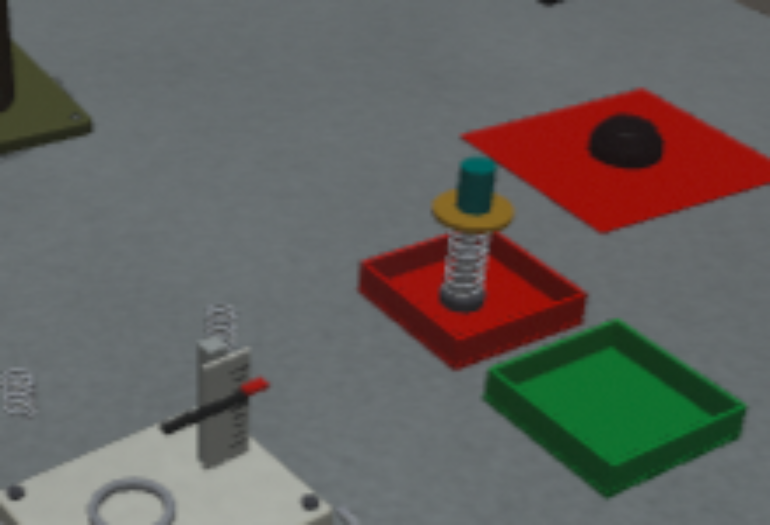

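The spring stands upright in the middle of the red tray, the gripper is clear, and the pointer lies below the red mark. Handing in.

```bash
python3 -c "
from plant import *
print(finish_job())"
```

```text
the job is handed in; nothing more can be done
None
```

The spring was pressed in the seat at about 12 N for over half a second, which left the pointer about 4 mm below the red mark; it now stands upright in the red tray and the job is handed in (no verdict was returned).

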